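Put the reading glasses away in their slide-top box

TASK

Put the folded reading glasses away in the wooden box: slide its flat cover well back, lay the glasses inside flat with the lenses up (lower them in, do not drop them), and slide the cover fully shut again. The cover has no handle, but fingertips pressed lightly on it will drag it along; it is thin wood, so do not press or push hard. Leave the vase, clock and book alone.

Things in the scene. Friction and masses are not known exactly. Their poses are not given: they have to be found in the camera images.
- case: wooden box with a sliding cover, fixed in place. Outside 132 (own x) x 180 (own y) x 44 high. Origin: centre of its underside; z up; the cover slides back along own +x. End wall at -x: 44 high (the cover's stop); end wall at +x: 34 high, the cover slides out over it; both 8 thick. Side walls 10 thick, 44 high, grooved: the cover's edges run under 4 mm thick lips.
- case_floor (a point): centre of the box's inside floor, 6 mm above its underside; axes as the box's. The inside space is 116 (x) x 160 (y), centred here; the cover's underside is 28 mm above this floor.
- cover (a joint): how far the cover is slid back, in m: 0 = fully shut against the end stop, 0.112 = fully open (it then stands out 112 mm past the box's +x end). Starts shut or a few mm ajar. It cannot be lifted off, has no spring, stays where it is left and takes about 1.5 N along its slide to move.
- cover_top (a point): centre of the cover's upper face, moves with it; axes as the box's. Flat board 124 (x) x 168 (y) x 6 without any raised grip; a flush cork inlay, 80 x 110, at its middle. Top face 40 mm above the box's underside, 4 below the side lips and end stop; 160 free between the lips. Pressing down with the fingertips at 5 to 12 N drags it either way, with some slip. Open, its +x end edge is free too.
- glasses: folded reading glasses, metal frame, about 40 g, lying lenses up. 42 (own x) x 136 (own y) x 22 high. Origin: centre of the underside; z up. Two lens rims, each 42 (x) x 52 (y), centred 37 mm either side of the origin along own y, 17 to 22 above the underside; below them two folded temples run along y (24 across both). Can be gripped across one rim along own x (42 wide).
- vase: bystander: small vase of flowers, 68 across, about 170 high; origin: centre of its underside
- clock: bystander: alarm clock, 45 x 85 x 86 high; origin: centre of its underside
- book: bystander: closed pocket book lying flat, 110 x 150 x 25; origin: centre of its underside

How it is judged:
By the outcome, as a careful person would: the job done as asked, in the order asked, and still so for the second after the job is handed in, with the robot touching nothing.
It also fails if it takes over 67 s, if anything falls off the work surface, if the arm or the gripper's body presses on something with over 40 N, if the wrist force passes 120 N, or if a joint passes its speed limit or range.

ROBOT

A 7-joint arm with a two-finger parallel gripper is mounted at the origin on the work surface. World frame = base frame: x ahead of the robot, y to its left, z up, the work surface at z = 0. Lengths are in mm, angles in rad, forces in N, time in s.
With the tool pointing down it reaches from about 425 to 800 mm from the base axis. Payload 8.3 kg.
Tool frame: the origin (TCP) lies on the centre line of the jaws, within the pads' length; the fingertips stand 8 mm ahead of it and the grasp point (between the pads) lies 11 mm behind it; x points along the fingers, y is the direction in which the jaws open and shut, and the axes are right-handed (so a half turn about x gives the same grasp; the last joint's range is limited). The gripper opens to 85 mm and grips with 20 to 120 N. Pads are 22 mm wide; open, the fingers measure 114 mm over their backs; the gripper's body (76 mm by 85 mm) begins 54 mm behind the grasp point. The pads swing forward as they close: fully open they stand 13 mm farther back than shut.
Start: joints at [-1.276, 0.383, 0.016, 1.37, -0.006, 1.388, -0.046], TCP at [218.832, 585.419, 239.279] pointing down, gripper open.
Joint ranges: [-2.95, 2.95], [-0.25, 2.06], [-1.52, 1.56], [0.18, 2.33], [-1.44, 4.58], [0.02, 2.06], [-3.01, 3.01]. Speed limits (rad/s): [2.39, 2.39, 3.01, 3.01, 3.14, 3.14, 3.14].

INTERFACE

Orientations are given as a unit quaternion [w, x, y, z].
In Python, from cell import arm gives the robot as it stands. Calls block until the motion is done:
- arm.goto(position, orientation): joint-space move of the TCP to a pose.
- arm.move_linear(position, vel=150, attitude=None): straight line of the TCP; attitude=None keeps the orientation; vel is the mean speed in mm/s.
- arm.move_joints(angles): joint-space move.
- arm.set_gripper(opening, strength=None): opening from 0.0 (shut) to 1.0 (fully open); strength is the grip in N (None keeps the last); returns when the fingers have stopped.
- arm.wait(seconds).
- arm.ik(position, orientation): joint angles nearest the present ones, or None.
- arm.capture(name): name is "scene" or "side" or "wrist"; returns a dict with "pixels" (480x640x3 uint8, red, green, blue), "intrinsics" (3x3 intrinsics, pixels), "dist" ([k1, k2, p1, p2, k3] as OpenCV has them; the pictures are not rectified), "rvec" (rotation vector, rad) and "tvec" (3), from world to camera coordinates, as OpenCV has them. Camera axes: x right, y down, z forward; pixel columns grow to the right and rows downward; lengths in mm; the calibration is good to about 2 mm. A picture is of the moment at which its call begins. There is no depth.
A pose or a line that the arm cannot do raises arm.PlanningError and nothing moves.
- arm.finish_job(): hands the job in, once; it reports no verdict.
Readings, each from a call of its own:
- arm.get_t(): time.
- arm.get_joint_positions(): joint angles.
- arm.get_joint_vel(): joint speeds.
- arm.get_joint_torque(): joint torques, N m.
- arm.get_tcp_pos(): TCP position.
- arm.get_orientation(): TCP orientation.
- arm.get_wrist_force(): force on the tool from outside, world axes, zero at the start.
- arm.get_wrist_torque(): the same for the moment, N m.
- arm.get_finger_gap(): opening from 0.0 (shut) to 1.0 (fully open).
Only numpy, scipy, OpenCV 4.12 (cv2) and the standard library are available. Lean on these libraries where they do the work, as an engineer would, in place of code of your own. Each camera call takes 0.05 s, during which the arm holds its last target.

## Working session

There is one attempt and no reset: what is moved stays moved. The work goes in short steps, each a Python script; the robot and the scene stay as the last script left them, time stands still between calls to the robot, and variables do not carry over. Pictures are saved under pics/ and viewed, and the job is handed in when it is done.

```bash
ls; mkdir -p pics
python3 - <<'E'
from cell import arm
import cv2
for n in ["scene","side","wrist"]:
    c=arm.capture(n); cv2.imwrite(f"pics/{n}0.png",c["pixels"][:,:,::-1])
    print(n,c["intrinsics"].tolist(),c["dist"],c["rvec"],c["tvec"])
print(arm.get_t(),arm.get_orientation(),arm.get_wrist_force())
E
```

```text
pics
scene [[534.5473641798026, 0.0, 319.53078471206766], [0.0, 534.5473641798026, 237.7843492719135], [0.0, 0.0, 1.0]] [0.01859751 0.         0.         0.         0.        ] [ 1.30131437  2.4542473  -0.74915348] [ 366.72201288 -376.14739614 1418.32837575]
side [[618.6279983052153, 0.0, 316.17735588188265], [0.0, 618.6279983052153, 234.3360642521285], [0.0, 0.0, 1.0]] [-0.08782156  0.          0.          0.          0.        ] [ 2.21805633 -0.11547925  0.07897104] [-606.34663492   72.9908579  1418.05062298]
wrist [[374.12631558217356, 0.0, 319.5717965067759], [0.0, 374.12631558217356, 246.19042226440314], [0.0, 0.0, 1.0]] [-0.07711528  0.          0.          0.          0.        ] [-2.3878333  -1.65704309 -0.2281291 ] [-624.90588033  -34.13142735  379.22104188]
0.15 [ 0.69573496  0.12527958  0.69591229 -0.12634862] [-0.39685461  0.17474064 -0.89852316]
```

View pics/scene0.png

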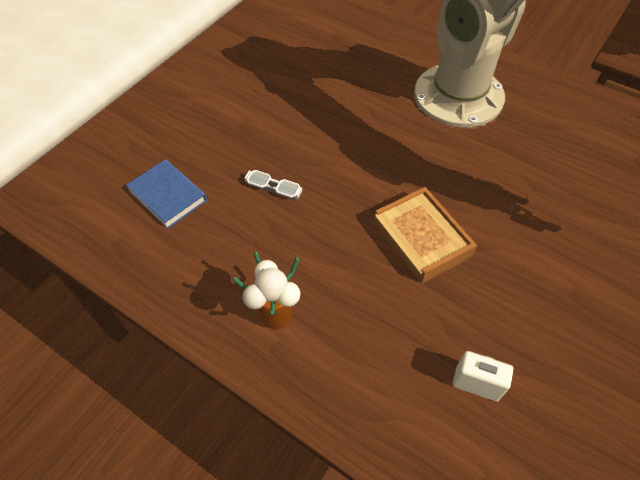

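View pics/side0.png

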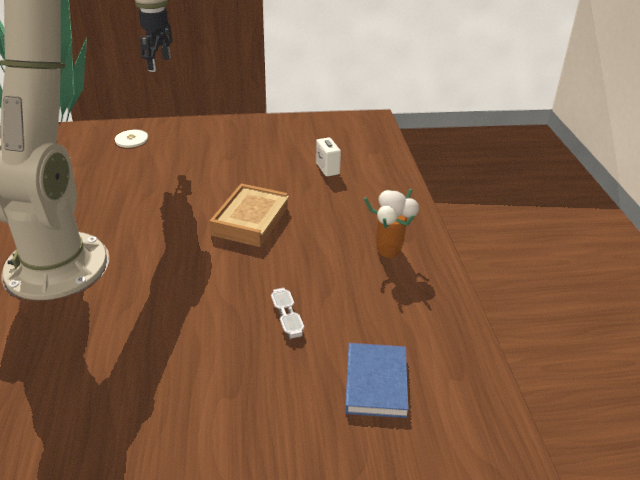

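View pics/wrist0.png

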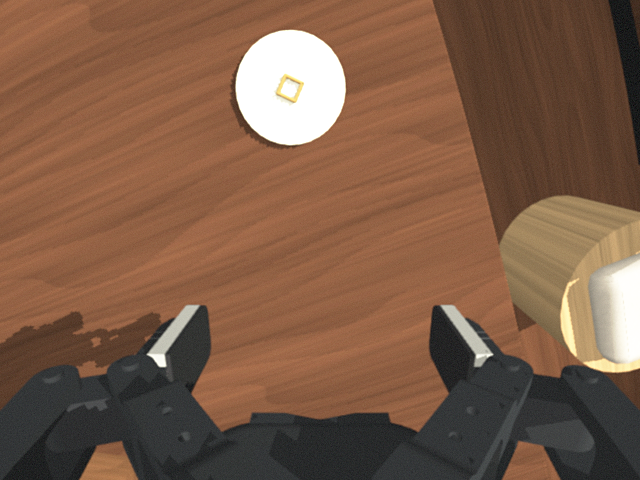

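Run:
```python
import cv2
def crop(f,o,x0,y0,x1,y1,s):
    im=cv2.imread(f)[y0:y1,x0:x1]; im=cv2.resize(im,None,fx=s,fy=s,interpolation=cv2.INTER_CUBIC)
    for k in range(x0,x1):
        if k%10==0:
            X=(k-x0)*s; cv2.line(im,(X,0),(X,6),(0,255,0),1); 
            if k%20==0: cv2.putText(im,str(k),(X,16),0,.35,(0,255,0),1)
    for k in range(y0,y1):
        if k%10==0:
            Y=(k-y0)*s; cv2.line(im,(0,Y),(6,Y),(0,255,0),1); cv2.putText(im,str(k),(8,Y+4),0,.35,(0,255,0),1)
    cv2.imwrite(o,im)
crop("pics/scene0.png","pics/s_box.png",365,180,485,285,6)
crop("pics/scene0.png","pics/s_gl.png",235,160,310,210,10)
crop("pics/side0.png","pics/d_box.png",205,180,295,250,8)
crop("pics/side0.png","pics/d_gl.png",262,282,312,342,9)
```

```text
(no output)
```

View pics/s_box.png

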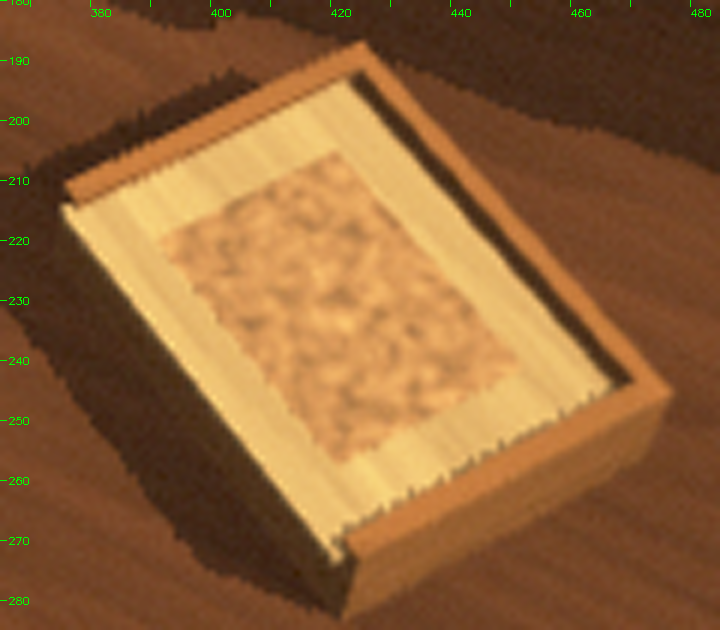

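View pics/s_gl.png

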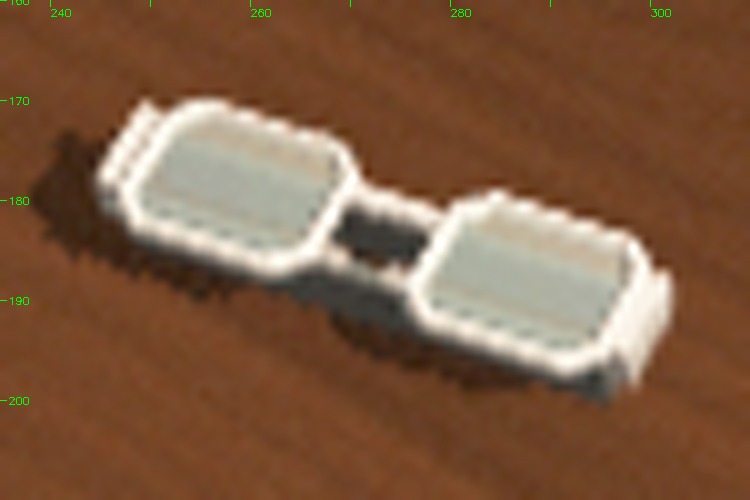

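View pics/d_box.png

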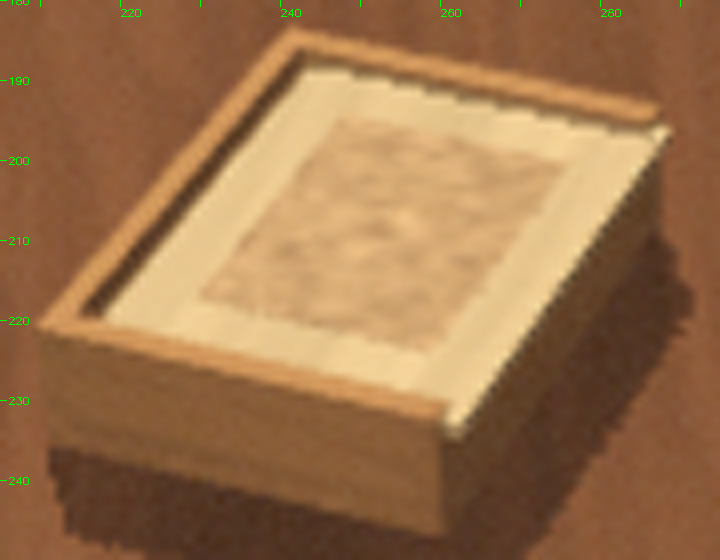

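View pics/d_gl.png

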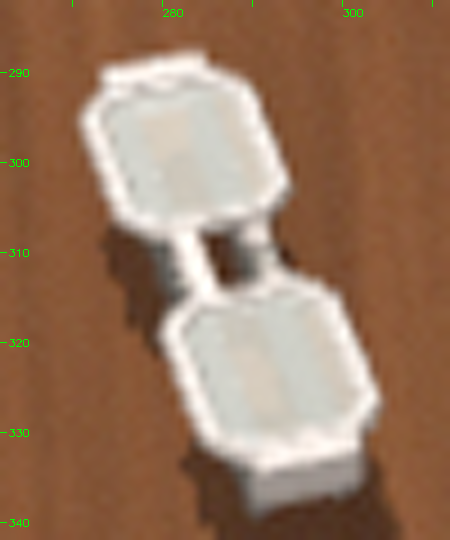

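```bash
cat > h.py <<'E'
from cell import arm
import numpy as np, cv2, json
from scipy.optimize import least_squares
from scipy.spatial.transform import Rotation as R
def cams():
    return {n:{k:np.array(v) for k,v in arm.capture(n).items()} for n in ("scene","side")}
def proj(c,P): return cv2.projectPoints(np.array(P,float),c["rvec"],c["tvec"],c["intrinsics"],c["dist"])[0].reshape(-1,2)
def back(c,uv,z):
    n=cv2.undistortPoints(np.array(uv,float).reshape(-1,1,2),c["intrinsics"],c["dist"]).reshape(-1,2)
    Rm=cv2.Rodrigues(c["rvec"])[0]; o=-Rm.T@c["tvec"].ravel()
    d=np.c_[n,np.ones(len(n))]@Rm; return o+d*((z-o[2])/d[:,2])[:,None]
def tf(p,P):
    P=np.array(P,float);c,s=np.cos(p[2]),np.sin(p[2])
    return np.c_[p[0]+c*P[:,0]-s*P[:,1],p[1]+s*P[:,0]+c*P[:,1],P[:,2]]
def quat(a):
    # tool x down, jaw axis (tool y) at angle a in the world xy-plane; wxyz
    x=np.array([0,0,-1.]);y=np.array([np.cos(a),np.sin(a),0]);z=np.cross(x,y)
    q=R.from_matrix(np.c_[x,y,z]).as_quat(); return [q[3],q[0],q[1],q[2]]
def shot(n,f,crop=None,s=1):
    im=np.array(arm.capture(n)["pixels"])[:,:,::-1]
    if crop: x0,y0,x1,y1=crop; im=cv2.resize(im[y0:y1,x0:x1],None,fx=s,fy=s,interpolation=cv2.INTER_CUBIC)
    cv2.imwrite("pics/"+f,np.ascontiguousarray(im))
E
cat > fit.py <<'E'
from h import *
C=cams()
box={"scene":([(424,187),(475.5,245),(376,211),(423,271.5)],[(-66,-90,44),(-66,90,44),(66,-90,44),(66,90,44)]),
"side":([(210.5,220),(240.5,184),(260.5,231.5),(287,194)],[(-66,-90,44),(-66,90,44),(66,-90,44),(66,90,44)])}
gl={"scene":([(258.3,178.5),(287.5,188)],[(0,-37,21),(0,37,21)]),"side":([(292,322.5),(282.5,299)],[(0,-37,21),(0,37,21)])}
for nm,d,g in(("box",box,(500,0,0)),("gl",gl,(500,-200,0))):
    for n in d: print(nm,n,back(C[n],d[n][0],d[n][1][0][2]).round(1)[:,:2].tolist())
    for use in (["scene"],["side"],["scene","side"]):
        f=lambda p:np.concatenate([(proj(C[n],tf(p,d[n][1]))-d[n][0]).ravel() for n in use])
        r=least_squares(f,g,x_scale=[100,100,1]); print(use,r.x.round(3),np.abs(r.fun).max().round(2))
cv={"scene":[(375,214),(421,273)],"side":[(262,234),(288,195.5)]}
for n in cv: print("cover",back(C[n],cv[n],40).round(1).tolist())
oth={"scene":[(278,325),(482,395)],"side":[(391,254),(335,173)]}
for n in oth: print("vase,clock",back(C[n],oth[n],5).round(0).tolist())
E
python3 fit.py
```

```text
box scene [[360.2, 83.7], [437.4, 244.4], [476.8, 29.3], [553.7, 184.8]]
box side [[361.5, 87.7], [436.2, 243.4], [480.4, 30.2], [554.7, 184.8]]
['scene'] [456.704 135.301  -0.457] 1.42
['side'] [ 4.58362e+02  1.37233e+02 -4.39000e-01] 1.29
['scene', 'side'] [ 4.57629e+02  1.35726e+02 -4.50000e-01] 1.67
gl scene [[532.7, -252.2], [517.7, -179.4]]
gl side [[531.9, -253.3], [517.5, -182.0]]
['scene'] [ 5.25213e+02 -2.15778e+02  2.04000e-01] 0.06
['side'] [ 5.24690e+02 -2.17603e+02  1.97000e-01] 0.21
['scene', 'side'] [ 5.24825e+02 -2.16603e+02  2.00000e-01] 0.52
cover [[482.2, 30.4, 40.0], [556.7, 182.6, 40.0]]
cover [[483.6, 25.4, 40.0], [557.1, 183.6, 40.0]]
vase,clock [[797.0, 1.0, 5.0], [700.0, 390.0, 5.0]]
vase,clock [[785.0, -35.0, 5.0], [702.0, 339.0, 5.0]]
```

Run:
```python
from h import *
b=(457.6,136,-.45)
p=tf(b,[(-32,0,200)])[0]; 
for a in (-.45,-.45+np.pi): 
    for P in [p,tf(b,[(-35,0,32)])[0],tf(b,[(75,0,35)])[0]]:
        q=arm.ik(list(P),quat(a)); print(a,P.round(0),None if q is None else np.round(q,2))
for a in (.2,.2+np.pi):
    q=arm.ik([517.5,-180,11],quat(a)); print(a,None if q is None else np.round(q,2))
    q=arm.ik([517.5,-180,200],quat(a)); print(a,None if q is None else np.round(q,2))
```

```text
-0.45 [429. 150. 200.] [-0.89  0.03  0.5   1.89 -0.01  1.23 -0.84]
-0.45 [426. 151.  32.] [-0.84  0.26  0.48  2.08 -0.16  0.83 -0.71]
-0.45 [525. 103.  35.] [-0.69  0.43  0.54  1.87 -0.27  0.91 -0.48]
2.691592653589793 [429. 150. 200.] [-0.67  0.03  0.27  1.88 -0.01  1.23  2.3 ]
2.691592653589793 [426. 151.  32.] [-0.59  0.24  0.2   2.07 -0.07  0.83  2.34]
2.691592653589793 [525. 103.  35.] [-0.44  0.39  0.22  1.86 -0.11  0.9   2.53]
0.2 [-0.33  0.56  0.77  1.86 -0.49  0.92  0.87]
0.2 [-0.53  0.36  1.03  1.68 -0.32  1.28  0.76]
3.3415926535897933 [-0.63  0.98  1.35  1.87 -1.03  1.23 -1.87]
3.3415926535897933 [-0.7   0.56  1.37  1.68 -0.56  1.37 -2.18]
```

Run:
```python
from h import *
b=(457.6,136,-.45)
t=arm.get_t()
arm.goto(list(tf(b,[(-20,0,200)])[0]),quat(-.45)); print(arm.get_t()-t)
arm.set_gripper(0.0,30); print(arm.get_t()-t, arm.get_tcp_pos(),arm.get_wrist_force())
c=arm.capture("wrist"); np.savez("w1.npz",**{k:np.array(v) for k,v in c.items()})
cv2.imwrite("pics/w1.png",np.ascontiguousarray(np.array(c["pixels"])[:,:,::-1]))
```

```text
1.7999999999999998
2.5667 [439.59286618 144.65646296 200.00665106] [0.08600619 0.17479665 0.65886278]
```

View pics/w1.png

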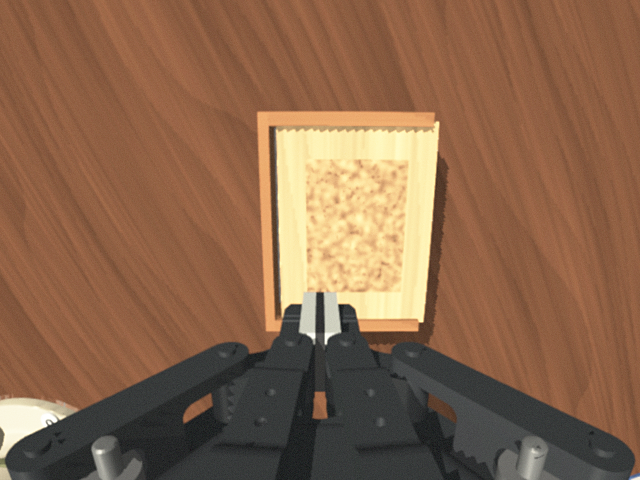

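Run:
```python
from h import *
c=dict(np.load("w1.npz"))
im=c["pixels"][:,:,::-1]
cv2.imwrite("pics/w1c.png",cv2.resize(np.ascontiguousarray(im[100:345,245:450]),None,fx=2.4,fy=2.4,interpolation=cv2.INTER_CUBIC))
uv=[(258,112),(435,112),(266,332),(418,331)];P=[(-66,90,44),(66,90,44),(-66,-90,44),(66,-90,44)]
print(back(c,uv,44).round(1).tolist())
f=lambda p:(proj(c,tf(p,P))-uv).ravel()
r=least_squares(f,(457,136,-.45),x_scale=[100,100,1]);print(r.x,r.fun.round(1))
print(proj(c,tf((457.6,136,-.45),P)).round(0).tolist())
print("cover end",back(c,[(438,122),(424,322)],40).round(1).tolist())
```

```text
[[436.6, 246.9, 44.0], [555.6, 190.0, 44.0], [357.0, 84.2, 44.0], [476.7, 27.2, 44.0]]
[ 4.56594733e+02  1.37220910e+02 -4.50522543e-01] [-0.3  0.1 -0.3  0.9  0.6 -1.1  0.1 -0.3]
[[260.0, 113.0], [436.0, 114.0], [268.0, 332.0], [420.0, 331.0]]
cover end [[556.2, 182.0, 40.0], [484.8, 30.6, 40.0]]
```

View pics/w1c.png

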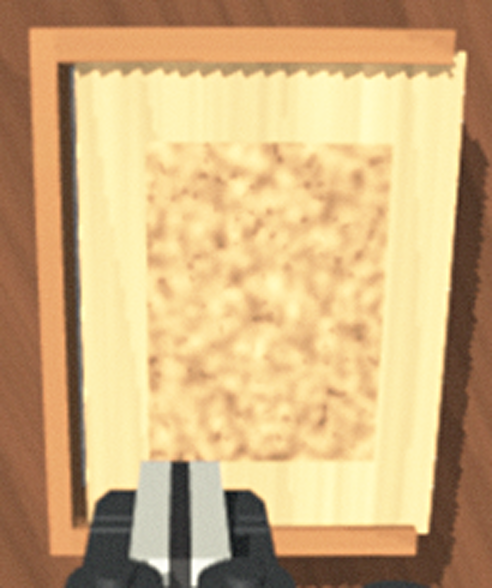

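```bash
cat >> h.py <<'E'
B=(456.8,136.8,-.4505)
def bp(x,y,z): return [float(v) for v in tf(B,[(x,y,z)])[0]]
def fz(f0): return float(np.array(arm.get_wrist_force())[2]-f0)
def press(x,y,z0,f0,target=7,step=.6,zmin=43):
    z=z0; arm.move_linear(bp(x,y,z),vel=60)
    while z>zmin:
        f=fz(f0)
        if f>=target: break
        z-=step if f<1.5 else step/3; arm.move_linear(bp(x,y,z),vel=15)
    print("press z",round(z,2),"f",round(fz(f0),2),"t",arm.get_t()); return z
def bx(): # tcp in box frame
    d=np.array(arm.get_tcp_pos())-[B[0],B[1],0]; c,s=np.cos(B[2]),np.sin(B[2])
    return np.array([c*d[0]+s*d[1],-s*d[0]+c*d[1],d[2]])
def fbox():
    F=np.array(arm.get_wrist_force()); c,s=np.cos(B[2]),np.sin(B[2])
    return np.array([c*F[0]+s*F[1],-s*F[0]+c*F[1],F[2]])
E
python3 - <<'E'
from h import *
arm.move_linear(bp(-22,0,60),vel=150)
arm.wait(.1); F0=fbox(); f0=F0[2]; print("f0",F0.round(2),arm.get_t())
z=press(-22,0,51,f0,6)
print(fbox().round(2),bx().round(1))
# short test drag
x=-22
for k in range(2):
    x+=6; arm.move_linear(bp(x,0,z),vel=40); print(x,(fbox()-F0).round(2),bx().round(1),arm.get_t())
shot("scene","sc1.png",(365,180,485,285),6)
E
```

```text
f0 [-0.94  0.47  0.55] 4.05
press z 47.6 f 7.62 t 6.1
[-1.56 -2.44  8.17] [-21.7   0.1  48.1]
-16 [ 2.76 -2.3   6.35] [-15.1   0.1  48.1] 6.4
-10 [ 2.28 -1.55  6.87] [-9.1  0.1 48.1] 6.7
```

View pics/sc1.png

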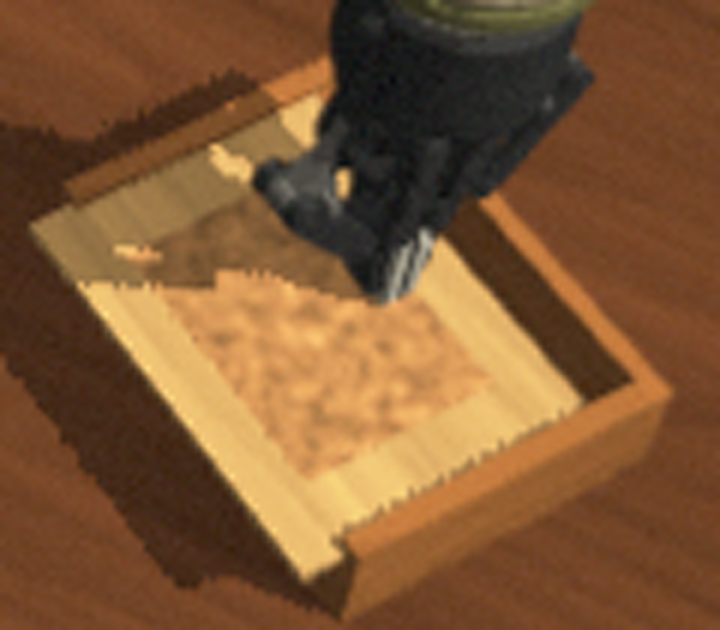

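```bash
cat >> h.py <<'E'
def drag(x,x1,z,F0,step=10,vel=60,lo=5.5,hi=8.5,fmax=7,y=0):
    s=np.sign(x1-x)
    while s*(x1-x)>.1:
        x+=s*min(step,abs(x1-x)); arm.move_linear(bp(x,y,z),vel=vel)
        F=fbox()-F0
        print(round(x,1),F.round(1),bx().round(1),round(z,2),round(arm.get_t(),2))
        if abs(F[0])>fmax: print("stop"); break
        if F[2]<lo: z-=.15
        if F[2]<lo-2: z-=.2
        if F[2]>hi: z+=.15
    return x,z
E
python3 - <<'E'
from h import *
F0=np.array([-.94,.47,.55])
x,z=drag(-10,90,47.6,F0)
shot("scene","sc2.png",(330,180,490,300),5)
E
```

```text
0 [ 1.2 -2.9  6.5] [ 0.8  0.1 48.1] 47.6 7.07
10 [ 1.6 -2.8  7.3] [10.8  0.  48. ] 47.6 7.38
20 [ 2.  -2.5  7.3] [20.7  0.1 48.1] 47.6 7.7
30 [ 2.6 -2.9  7. ] [30.7  0.1 48.1] 47.6 8.02
40 [ 2.6 -1.6  7.9] [40.7  0.  48.1] 47.6 8.33
50 [ 3.2 -2.   7.4] [50.7  0.  48.1] 47.6 8.65
60 [ 2.3 -3.   6.8] [60.7  0.  48.1] 47.6 8.97
70 [ 1.9 -2.7  7.4] [70.7  0.  48.1] 47.6 9.28
80 [ 1.3 -2.8  6.7] [80.7 -0.  48.1] 47.6 9.6
90 [-5.7 -4.6 14.1] [88.4  0.2 48. ] 47.6 9.92
```

View pics/sc2.png

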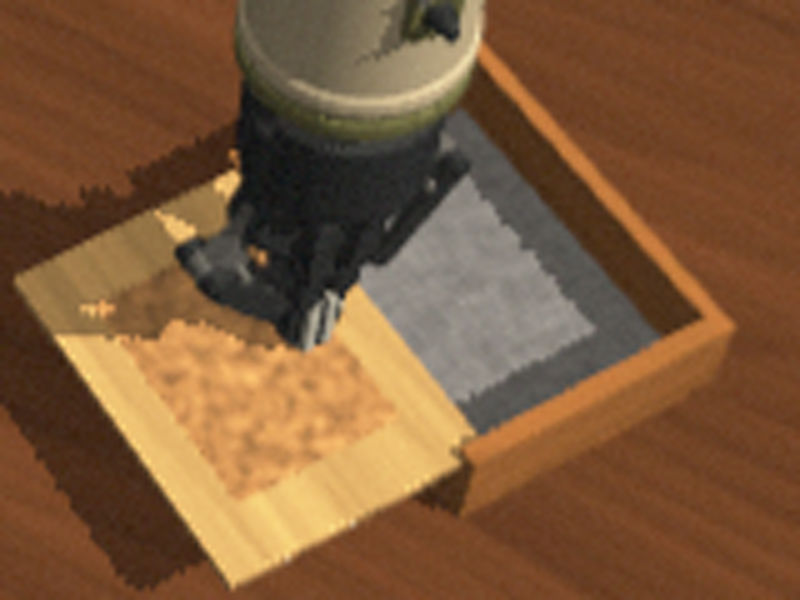

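Run:
```python
from h import *
arm.move_linear(bp(89,0,110),vel=150)
g=(524.8,-216.6,.2)
p=tf(g,[(0,37,150)])[0]
arm.goto([float(v) for v in p],quat(.2)); arm.set_gripper(.75)
c=arm.capture("wrist"); np.savez("w2.npz",**{k:np.array(v) for k,v in c.items()})
cv2.imwrite("pics/w2.png",np.ascontiguousarray(np.array(c["pixels"])[:,:,::-1])); print(arm.get_t(),arm.get_finger_gap())
shot("scene","sc3.png",(330,180,490,300),5)
```

```text
12.3 0.7525661733724286
```

View pics/w2.png

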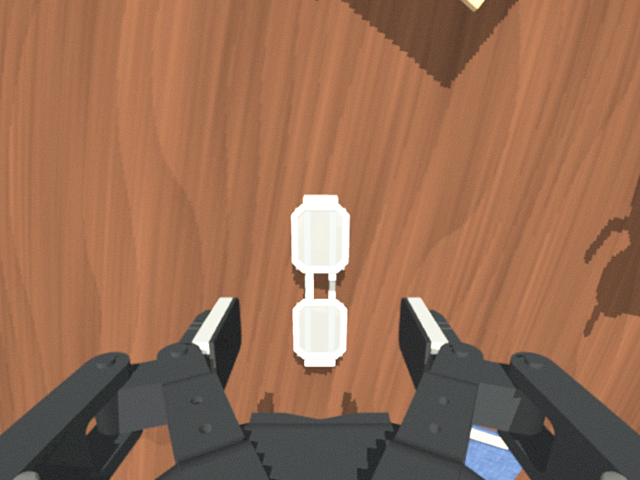

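View pics/sc3.png

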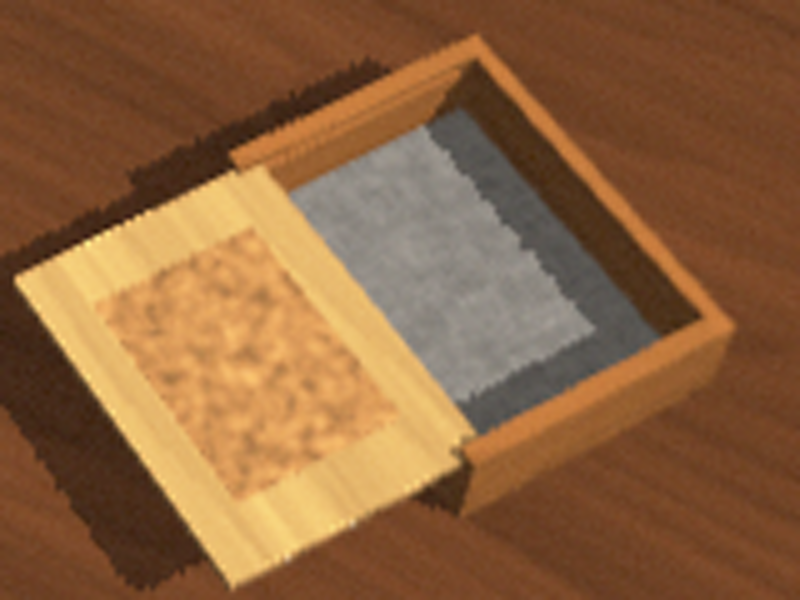

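Run:
```python
from h import *
c=dict(np.load("w2.npz")); print(c["tvec"].tolist())
print(back(c,[(320.3,237.5),(320.3,329)],21).round(1).tolist())
g=(524.8,-216.6,.2)
print(proj(c,tf(g,[(0,37,21),(0,-37,21),(21,37,21),(-21,37,21),(0,63,21),(0,-63,21)])).round(1).tolist())
```

```text
[-470.5051559969428, -279.0461454019768, 217.6864367755905]
[[516.8, -178.3, 21.0], [531.6, -251.0, 21.0]]
[[320.6, 240.4], [320.5, 331.2], [349.4, 240.4], [291.9, 240.4], [320.7, 205.1], [320.5, 359.9]]
```

Run:
```python
from h import *
g=(524.4,-215.4,.2)
P=lambda z:[float(v) for v in tf(g,[(0,37,z)])[0]]
arm.move_linear(P(30),vel=120); F=np.array(arm.get_wrist_force())
arm.move_linear(P(12),vel=50); print((np.array(arm.get_wrist_force())-F).round(2))
arm.set_gripper(0.0,30); print("gap",arm.get_finger_gap(),(np.array(arm.get_wrist_force())-F).round(2),arm.get_t())
shot("wrist","w3.png")
arm.move_linear(P(45),vel=60); arm.wait(.1)
print("gap",arm.get_finger_gap(),(np.array(arm.get_wrist_force())-F).round(2),arm.get_t())
shot("wrist","w4.png");shot("side","sd4.png",(230,250,350,350),6)
```

```text
[-0.59 -0.11 -0.64]
gap 0.4764127289962771 [-1.8   0.41  2.68] 14.3333
gap 0.47723887091402684 [-0.32  0.64 -1.08] 15.1833
```

View pics/w4.png

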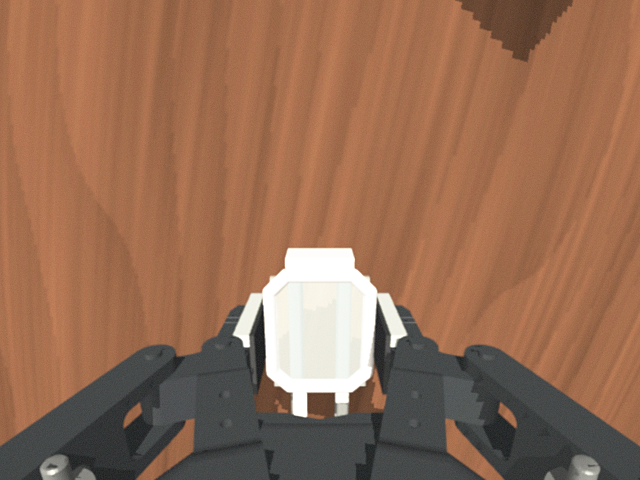

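View pics/sd4.png

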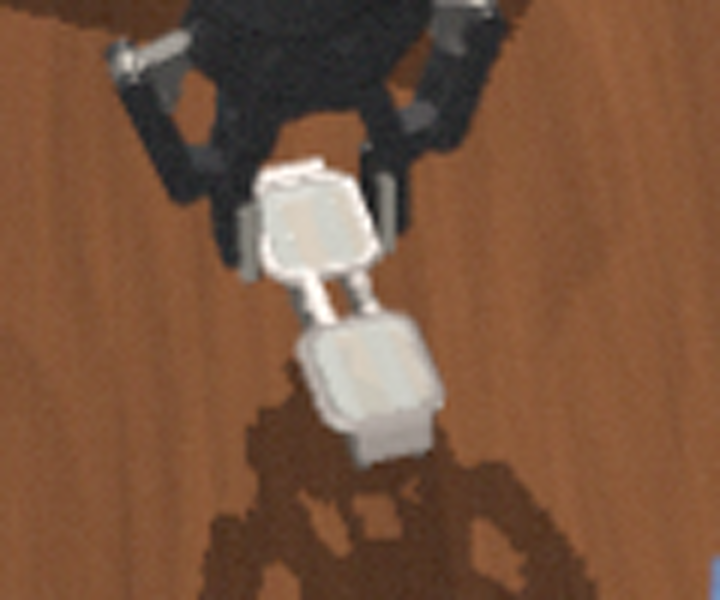

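Run:
```python
from h import *
C=arm.capture("side"); C={k:np.array(v) for k,v in C.items()}
g=(524.4,-215.4,.2)
for dz in (0,-5,-10): print(dz,proj(C,tf(g,[(0,37,54),(0,-37,54+dz)])).round(1).tolist())
b=[bp(-3,37,z) for z in (130,17)]
for p in b+[bp(-3,37,60)]: q=arm.ik(p,quat(B[2]));print(None if q is None else np.round(q,2))
```

```text
0 [[281.9, 286.6], [291.7, 310.3]]
-5 [[281.9, 286.6], [291.7, 312.1]]
-10 [[281.9, 286.6], [291.8, 313.8]]
[-0.92  0.22  0.58  1.88 -0.14  1.08 -0.74]
[-0.88  0.4   0.55  1.97 -0.27  0.84 -0.63]
[-0.9   0.32  0.57  1.94 -0.21  0.93 -0.67]
```

Run:
```python
from h import *
p=arm.get_tcp_pos(); arm.move_linear([float(p[0]),float(p[1]),130.],vel=120)
arm.goto(bp(-3,37,120),quat(B[2]))
arm.move_linear(bp(-3,37,75),vel=80)
arm.wait(.1);print(bx(),arm.get_finger_gap(),fbox().round(2),arm.get_t())
shot("side","sd5.png",(190,150,310,250),6);shot("scene","sc5.png",(360,170,480,270),6); shot("wrist","w5.png")
```

```text
[-2.60341196 37.35219853 75.58435575] 0.48068063524209675 [ 1.25  0.58 -0.73] 18.325
```

View pics/sd5.png

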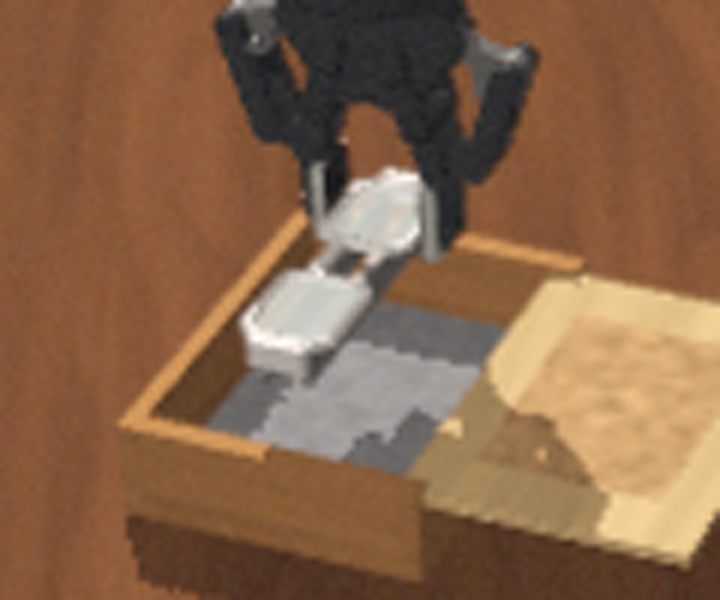

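View pics/sc5.png

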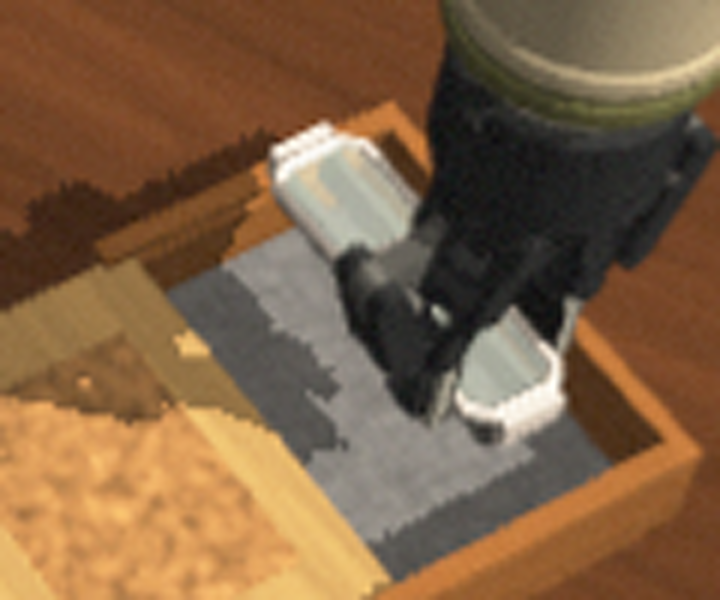

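View pics/w5.png

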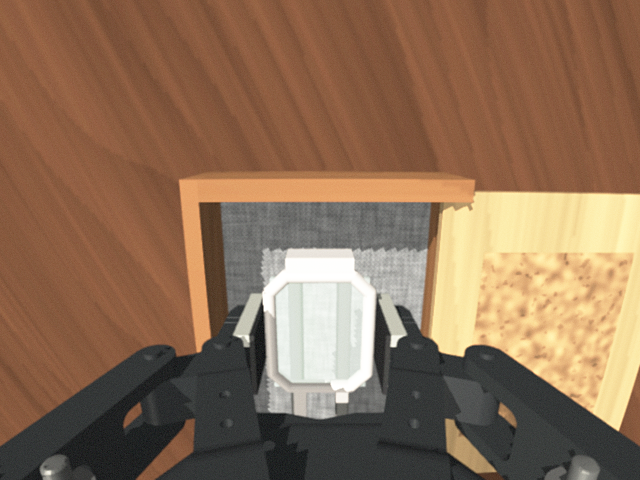

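Run:
```python
from h import *
F0=fbox()
arm.move_linear(bp(-3,37,30),vel=60); print((fbox()-F0).round(2),bx().round(1))
z=30
while z>18.2:
    z-=1; arm.move_linear(bp(-3,37,z),vel=25); F=fbox()-F0; print(z,F.round(2))
    if F[2]>3.5 or abs(F[:2]).max()>5: break
print(bx().round(1),arm.get_t())
shot("side","sd6.png",(190,150,310,250),6);shot("wrist","w6.png")
```

```text
[-0.76  0.52  1.27] [-2.8 37.2 30.2]
29 [-0.32  0.51  1.24]
28 [-0.73  0.78  0.84]
27 [-0.67  1.02  0.69]
26 [-1.32  1.35  0.21]
25 [-1.42  0.5   1.13]
24 [ 0.37 -0.41  0.41]
23 [-0.41  0.52 -0.29]
22 [-0.2   0.28  0.93]
21 [-0.58  0.78  0.36]
20 [-0.83  0.65  0.81]
19 [-1.08  0.66  0.85]
18 [-2.39 -2.22  5.43]
[-2.9 37.1 18.3] 22.375
```

View pics/sd6.png

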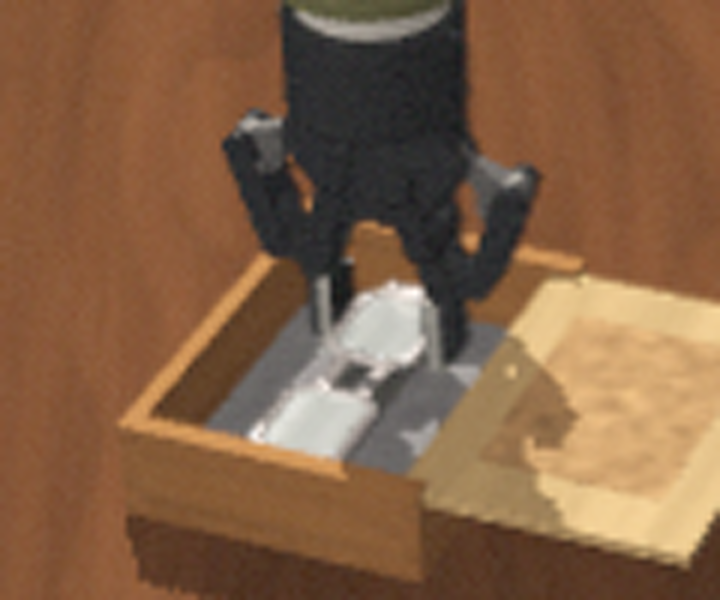

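View pics/w6.png

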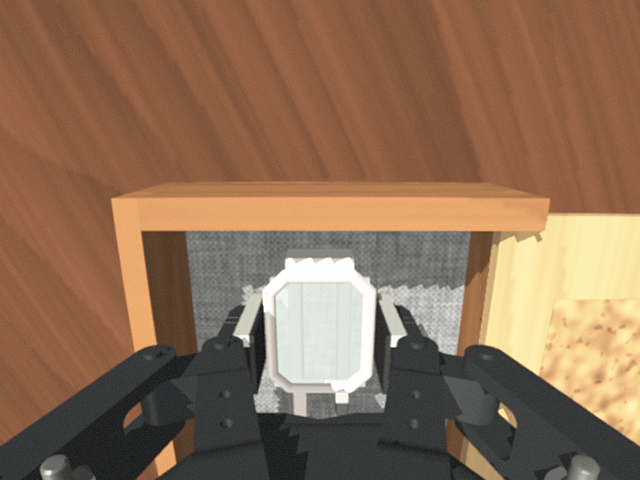

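Run:
```python
from h import *
arm.set_gripper(.62); print(arm.get_finger_gap(),fbox().round(2))
arm.move_linear(bp(-3,37,60),vel=60)
arm.move_linear(bp(-3,37,130),vel=150)
arm.goto(bp(72,0,130),quat(B[2])); arm.set_gripper(0.)
print(arm.get_t())
shot("side","sd7.png",(190,150,310,250),6);shot("scene","sc7.png",(360,170,480,270),6)
```

```text
0.6184597376292618 [ 0.34 -0.27 -0.01]
25.1917
```

View pics/sd7.png

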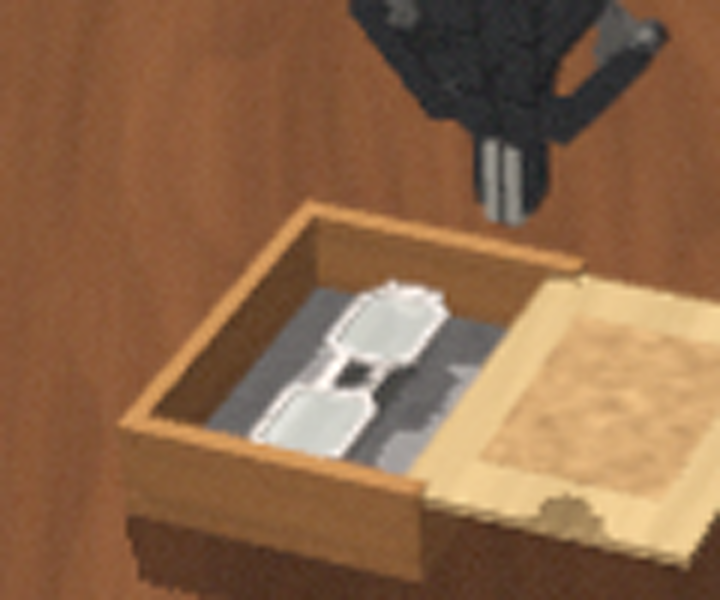

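View pics/sc7.png

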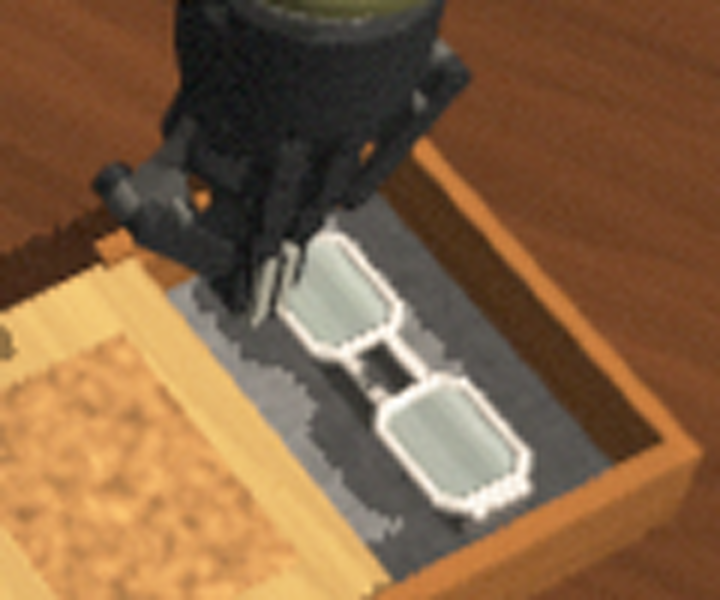

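Run:
```python
from h import *
arm.move_linear(bp(88,0,60),vel=150)
arm.wait(.1); F0=fbox(); print("F0",F0.round(2),arm.get_t())
z=press(88,0,49.5,F0[2],6)
x,z=drag(88,-20,z,F0)
np.save("st.npy",np.r_[x,z,F0])
shot("scene","sc8.png",(365,180,485,285),6); shot("side","sd8.png",(190,150,310,250),6)
```

```text
F0 [-0.75  0.31 -0.52] 26.0167
press z 47.5 f 7.45 t 27.3417
78 [-0.5 -2.3  8.6] [77.7 -0.2 48.1] 47.5 27.66
68 [-1.3 -3.9  9.3] [67.1 -0.3 48. ] 47.65 27.98
58 [-1.1 -2.7  9.6] [56.6 -0.2 48.1] 47.8 28.29
48 [-0.2 -3.4  9.3] [46.3 -0.2 48.1] 47.95 28.61
38 [-0.1 -3.3  7.4] [35.9 -0.1 48.1] 48.1 28.93
28 [-0.7 -3.3  7.5] [25.8 -0.  48. ] 48.1 29.24
18 [ 0.8 -2.4  7.8] [15.7  0.  48. ] 48.1 29.56
8 [ 0.5 -0.3  0.4] [ 6.3  0.3 47.7] 48.1 29.88
-2 [ 0.6 -1.6  0.5] [-2.6  0.1 47.6] 47.75 30.19
-12 [ 0.7 -0.9  0. ] [-12.5   0.1  47.4] 47.4 30.51
-20 [ 0.5 -0.9  1.4] [-20.5   0.1  47. ] 47.05 30.79
```

View pics/sc8.png

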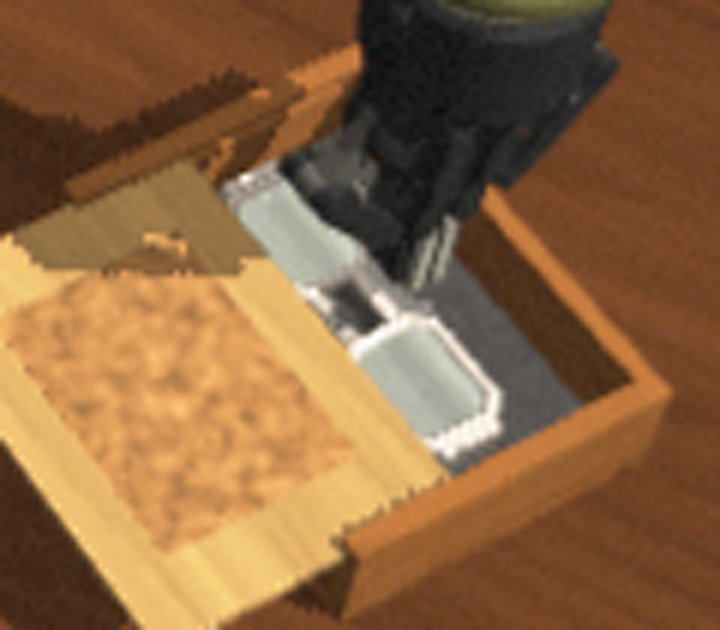

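View pics/sd8.png

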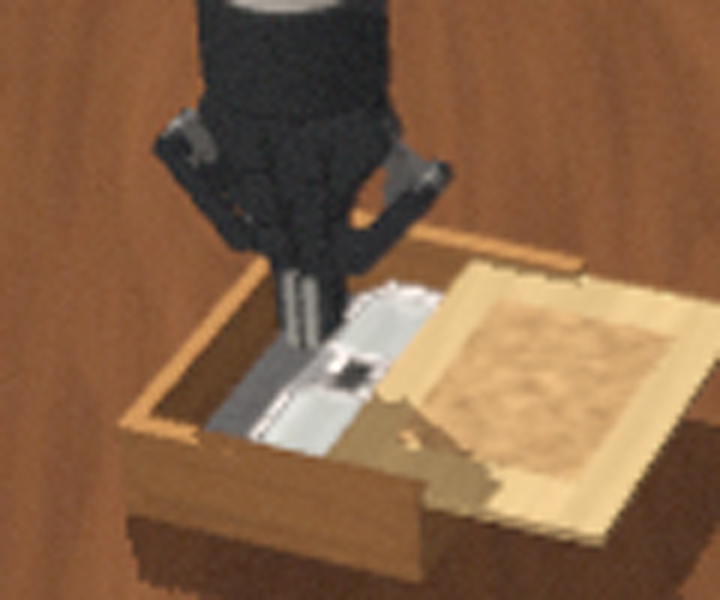

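Run:
```python
from h import *
arm.move_linear(bp(-20,0,90),vel=150)
arm.move_linear(bp(168,0,90),vel=200)
arm.move_linear(bp(168,0,46),vel=120); arm.move_linear(bp(168,0,44),vel=40)
arm.wait(.1); F0=fbox(); print(F0.round(2),bx().round(1),arm.get_t())
x=168
while x>112:
    x-=4; arm.move_linear(bp(x,0,44),vel=50); F=fbox()-F0
    print(x,F.round(1),bx().round(1),round(arm.get_t(),2))
    if abs(F).max()>6: break
np.save("st.npy",np.r_[x,44,F0])
shot("side","sd9.png",(190,150,350,270),5)
```

```text
[-0.64 -0.47 -1.74] [1.683e+02 1.000e-01 4.450e+01] 33.2833
164 [1.2 0.1 2. ] [163.6   0.2  44.1] 33.53
160 [ 0.7 -0.1  2.7] [159.7   0.2  44. ] 33.78
156 [0.7 0.7 1.6] [1.557e+02 1.000e-01 4.400e+01] 34.03
152 [0.8 0.3 2. ] [1.517e+02 1.000e-01 4.400e+01] 34.28
148 [0.6 0.4 1.4] [1.478e+02 1.000e-01 4.400e+01] 34.53
144 [-0.1  0.5  2. ] [1.437e+02 1.000e-01 4.400e+01] 34.78
140 [ 2.3 -0.5  1.8] [1.396e+02 1.000e-01 4.400e+01] 35.03
136 [ 0.6 -0.   1.7] [1.356e+02 1.000e-01 4.400e+01] 35.28
132 [1.1 1.  2.5] [1.316e+02 1.000e-01 4.400e+01] 35.53
128 [0.4 0.1 1.1] [127.6   0.   44. ] 35.78
124 [ 0.4 -0.4  1.4] [1.236e+02 1.000e-01 4.400e+01] 36.03
120 [0.5 1.1 0.8] [1.196e+02 1.000e-01 4.400e+01] 36.28
116 [1.6 0.6 1.9] [1.156e+02 1.000e-01 4.400e+01] 36.53
112 [0.4 1.1 1.8] [1.116e+02 1.000e-01 4.400e+01] 36.78
```

View pics/sd9.png

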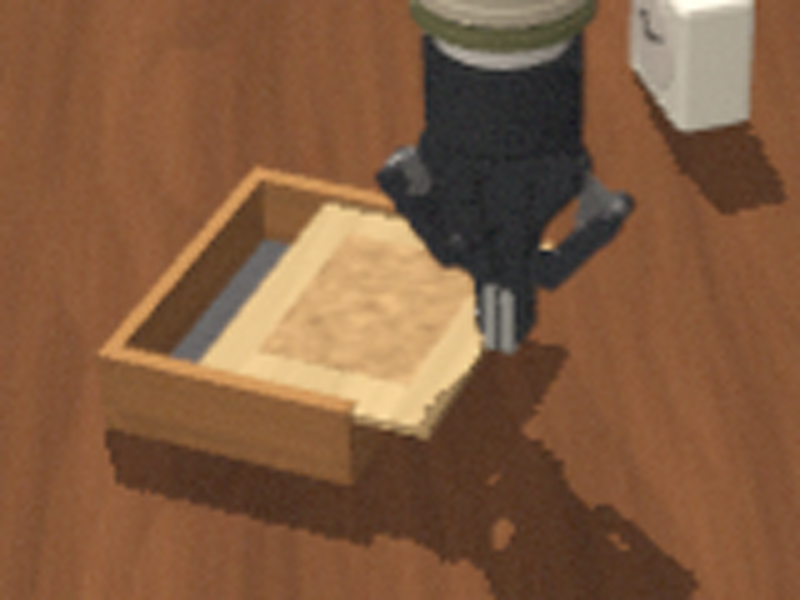

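Run:
```python
from h import *
s=np.load("st.npy"); F0=s[2:]; x=112
while x>60:
    st=4 if x>86 else 1
    x-=st; arm.move_linear(bp(x,0,44),vel=50 if st==4 else 20); F=fbox()-F0
    print(x,F.round(1),bx()[[0,2]].round(1),round(arm.get_t(),2))
    if abs(F[0])>4.5 or F[2]>8: break
shot("side","sd10.png",(190,150,310,250),6);shot("scene","sc10.png",(365,180,485,285),6)
np.save("st.npy",np.r_[x,44,F0])
```

```text
108 [0.6 0.6 1.9] [107.6  44. ] 37.08
104 [1.  0.4 1.8] [103.6  44. ] 37.33
100 [ 1.6 -0.   1.8] [99.6 44. ] 37.58
96 [0.3 0.8 2. ] [95.6 44. ] 37.83
92 [0.5 0.3 1.8] [91.6 44. ] 38.08
88 [1.1 0.5 2.5] [87.6 44. ] 38.33
84 [1.  1.  3.1] [83.6 44. ] 38.58
83 [1.4 0.1 2.1] [82.9 44. ] 38.83
82 [1.1 1.2 1.6] [82. 44.] 39.08
81 [2.2 1.6 1.4] [81. 44.] 39.33
80 [1.3 0.8 1.8] [79.9 44. ] 39.58
79 [1.9 0.8 2.6] [78.9 44. ] 39.83
78 [0.4 0.8 3. ] [77.9 44. ] 40.08
77 [0.9 0.1 2.1] [76.9 44. ] 40.33
76 [-0.2  1.3  3. ] [75.9 44. ] 40.58
75 [ 1.7 -0.4  2.1] [74.9 44. ] 40.83
74 [1.3 0.1 1.7] [73.9 44. ] 41.08
73 [2.6 0.7 1.1] [73.1 44. ] 41.33
72 [ 6.2  0.6 -2. ] [73.  44.1] 41.58
```

View pics/sd10.png

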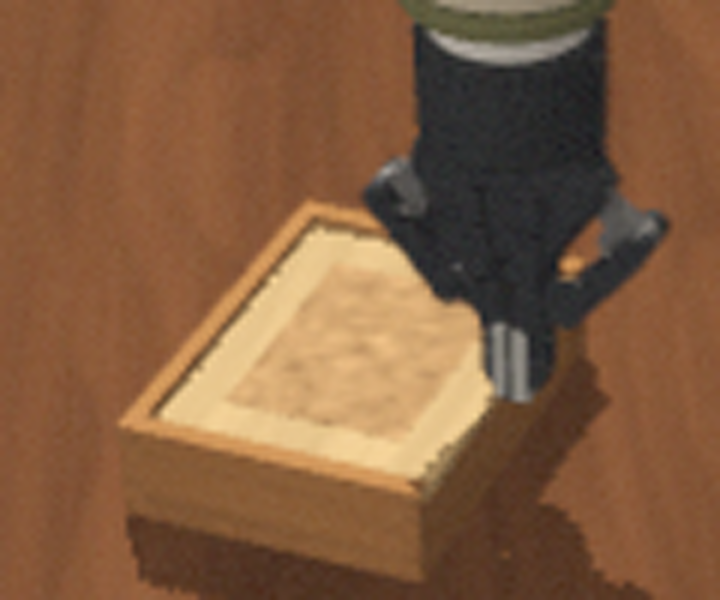

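View pics/sc10.png

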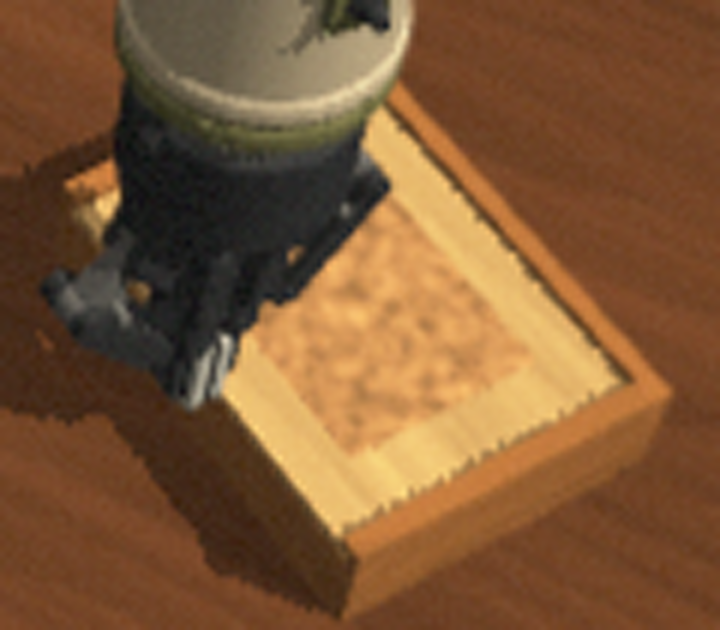

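Run:
```python
from h import *
arm.move_linear(bp(95,0,44),vel=80); arm.move_linear(bp(95,0,160),vel=200)
p=bp(20,0,220); arm.goto(p,quat(B[2]))
c={k:np.array(v) for k,v in arm.capture("wrist").items()}
cv2.imwrite("pics/w11.png",np.ascontiguousarray(c["pixels"][:,:,::-1]))
for x in (0,2,5): print(x,proj(c,[bp(66+x,84,40),bp(66+x,-60,40),bp(-58+x,70,40)]).round(1).tolist())
shot("scene","sc11.png"); print(arm.get_t())
```

```text
0 [[379.9, 123.2], [373.1, 289.7], [227.5, 141.0]]
2 [[382.4, 123.2], [375.3, 289.6], [229.9, 140.9]]
5 [[386.1, 123.3], [378.6, 289.6], [233.5, 140.9]]
43.425
```

View pics/w11.png

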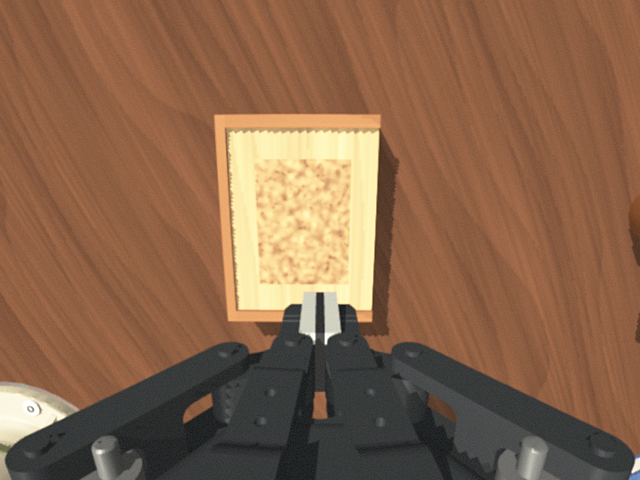

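View pics/sc11.png

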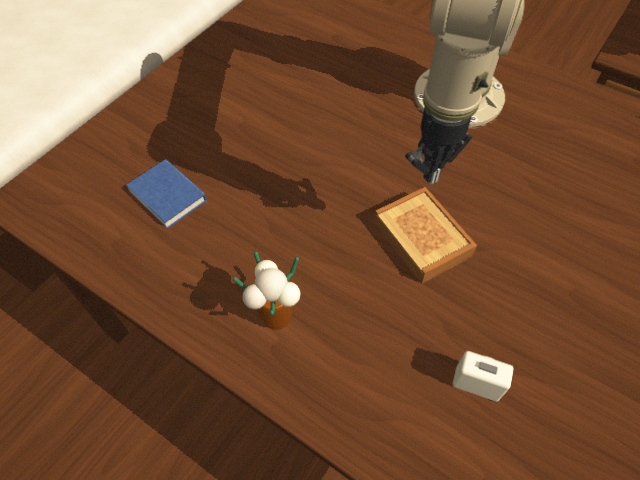

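The wrist picture shows the cover's end edge at column 379–380, the position predicted for fully shut, and level with the side-wall ends. In the scene picture the vase, clock and book have not moved. I am handing the job in.

Run:
```python
from cell import arm
arm.finish_job(); print(arm.get_t())
```

```text
the job is handed in; nothing more can be done
the job is handed in; nothing more can be done
```

The glasses are in the box, flat with lenses up, and the cover is fully shut. The job was handed in at about 43.5 s of the 67 s allowed.

- **Opening:** I dragged the cover back with closed fingertips at about 7 N until it met its open stop. The downward reading rose briefly to 14 N on meeting the stop, above the 5 to 12 N guide for pressing.
- **Glasses:** I gripped them across one rim and lowered them until they touched the inside floor, at the height expected from the pick. Pictures after release showed them flat with lenses up.
- **Closing:** The first drag slipped and the fingertips came off the cover's edge partway, still about 11 mm above the glasses' tops. I then pushed the cover's free end edge at about 1–2 N until it met the end stop, where the force reached 6 N and I stopped.
- **Last checks:** The final wrist picture put the cover's end edge within about 1 mm of fully shut. The robot was clear of everything. The vase, clock and book looked unmoved in the scene picture.
- **Not checked:** I could not see the glasses once the cover was shut. The cover moved freely over them to its stop.

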